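# Check the cage feet for their bolt boss

## Task

One of the three cast cage feet has already been checked and lies hollow side up on the black rubber mat; check the other two in the same way, turning each one over onto the mat so that its hollow side faces up, and look for the round bolt boss in the middle. Put the one without a boss in the cardboard returns carton and leave the ones with a boss lying flat on the mat, hollow side up. Leave the other things on the table where they are.

Things in the scene. Friction and masses are not known exactly. Their poses are not given: they have to be found in the camera images.
- foot_a: cast-aluminium cage foot, a rectangular cup 44 (x) by 58 (y) by 26 mm (z): 6 mm crown, 5 mm upright skirt, 0.1 kg, centre of mass 10 mm from the crown face. Origin: centre of the open rim; z points from rim to crown: up while the hollow is hidden below, down once turned over, the origin then 26 mm above what it lies on. Starts turned over on the mat, checked. Sound: a 16 mm round boss in the middle, 2 mm short of the rim.
- foot_b: cast-aluminium cage foot, a rectangular cup 44 (x) by 58 (y) by 26 mm (z): 6 mm crown, 5 mm upright skirt, 0.1 kg, centre of mass 10 mm from the crown face. Origin: centre of the open rim; z points from rim to crown: up while the hollow is hidden below, down once turned over, the origin then 26 mm above what it lies on. Starts hollow down. Sound: same boss as foot_a.
- foot_c: cast-aluminium cage foot, a rectangular cup 44 (x) by 58 (y) by 26 mm (z): 6 mm crown, 5 mm upright skirt, 0.1 kg, centre of mass 10 mm from the crown face. Origin: centre of the open rim; z points from rim to crown: up while the hollow is hidden below, down once turned over, the origin then 26 mm above what it lies on. Starts hollow down. Faulty: no boss, bare floor 20 mm below the rim.
- mat: black rubber mat, fixed, 240 mm (its x) by 300 mm (its y), 4 mm thick. Origin at the centre of its underside, on the table top; x points away from the robot at yaw 0.
- carton: open-topped cardboard returns carton, fixed and empty, 170 mm (its x) by 140 mm (its y) outside, 60 mm high, walls and floor 4 mm thick, flaps folded down outside. Origin at the centre of its underside, on the table top.
- spanner: bystander: steel combination spanner, 150 mm long, lying flat along its x.
- bolt_dish: bystander: round steel dish, 92 mm across and 30 mm high, with bolts in it. Origin under its centre.
- laryngoscope: bystander: steel laryngoscope, handle 28 mm thick and 130 mm long lying along its x, a flat blade reaching 92 mm to its +y at the +x end. Origin under the middle of the handle.
- swab_pack: bystander: square paper pack of swabs, 85 x 85 x 28 mm. Origin under its centre.
- mask: bystander: clear anaesthetic mask standing on its black rim, 90 mm across, 88 mm high. Origin under its centre.
- bottle: bystander: white disinfectant bottle, 68 mm across, 190 mm high, upright. Origin under its centre.
- clippers: bystander: grey hair clippers lying along their x, 187 mm long, 46 mm wide, 39 mm high. Origin under the middle of the handle.
Not all that is in view belongs to the job. Leave any green look-alike of the foot_c alone.

How it is judged:
By the outcome, as a careful person would: the job done as asked, in the order asked, and still so for the second after the job is handed in, with the robot touching nothing.
It also fails if it takes over 72 s, if anything falls off the work surface, if the arm or the gripper's body presses on something with over 40 N, if the wrist force passes 120 N, or if a joint passes its speed limit or range.

## Robot

A 7-joint arm with a two-finger parallel gripper is mounted at the origin on the work surface. World frame = base frame: x ahead of the robot, y to its left, z up, the work surface at z = 0. Lengths are in m, angles in rad, forces in N, time in s.
With the tool pointing down it reaches from about 0.425 to 0.875 m from the base axis. Payload 4.7 kg.
Tool frame: the origin (TCP) lies at the centre of the arm's flange, where the gripper is bolted on; the fingertips stand 182 mm ahead of it and the grasp point (between the pads) lies ahead of it (ctrl.hold_point_z is the z of the grasp point in the tool frame, in m); z points along the fingers, y is the direction in which the jaws open and shut (so a half turn about z gives the same grasp; the last joint's range is limited). The gripper opens to 87 mm and grips with 3 to 60 N. Pads are 19 mm wide; open, the fingers measure 117 mm over their backs; the gripper's body (75 mm by 190 mm) begins 51 mm behind the grasp point.
Start: joints at [1.303, 0.321, -0.07, 1.45, 0.023, 1.371, -0.057], TCP at [0.181, -0.624, 0.405] pointing down, gripper open.
Joint ranges: [-2.86, 2.86], [-0.3, 2.09], [-1.38, 1.24], [0.06, 2.45], [-1.56, 4.7], [0.09, 2.05], [-2.69, 2.69]. Speed limits (rad/s): [2.57, 2.57, 3.14, 3.14, 3.14, 3.14, 3.14].

## Interface

Orientations are given as a rotation vector (axis times angle).
In Python, from bench import get_state, imaging, workorder, ctrl gives the robot as it stands.
- The arm moves only by the tool step_arm, never from a script. Its argument "increments" is a list of rows, each an object of numbers: "claw": the opening, from 0 (shut) to 1 (fully open); "tx", "ty", "tz": the shift along the tool's x, y, z in m; "spin": the turn about the tool's z in degrees. A call has 1 to 8 rows; each row is the pose to reach, as a shift and turn from the pose commanded when the call began, along the tool's axes at that moment; what a row does not reach only later rows make up. A row lasts 1/12 s, in which the tool goes at most 41.7 mm and 7.16 degrees, less where a joint would pass 70% of its speed; a pose out of reach is approached as far as the arm can. A call with a gripper value outside its range is refused whole. The fingers move at their own pace and stop on an object; "force" is the grip in N (left out, the last holds). Time passes only in rows, so rows that repeat a pose let the fingers close. It gives the time, the measured TCP pose, the force and the opening at its end, in the units of the state.
- get_state(): the state, without advancing time (a new reading comes with each control period).
- imaging.get_image(name): name is "scene" or "top" or "wrist"; returns the picture (384x512x3 uint8, blue, green, red); there is no depth.
- imaging.camera_params(name): a dict with "intrinsics" (3x3 intrinsics, pixels), "camera_from_world" (4x4, takes a point from world to camera coordinates). Camera axes: x right, y down, z forward; pixel columns grow to the right and rows downward; lengths in m; the calibration is good to about 2 mm. A picture is of the moment at which its call begins: read the wrist's pose just before it. camera_params takes no time and is no camera call; for the wrist camera it gives the pose at the moment of the call.
- workorder.close_job(): hands the job in, once; it reports no verdict.
The state is a dict: "time": time; "joint_positions": joint angles; "qd": joint speeds; "joint_torque": joint torques, N m; "position": TCP position; "tool_rot": TCP orientation; "ft_force": force on the tool from outside, world axes, zero at the start; "torque": the same for the moment, N m; "grip_width": opening from 0.0 (shut) to 1.0 (fully open).
Only numpy, scipy, OpenCV 4.12 (cv2) and the standard library are available. Lean on these libraries where they do the work, as an engineer would, in place of code of your own. Each camera call takes 0.05 s, during which the arm holds its last target. There are 200 camera calls.

## Working session

There is one attempt and no reset: what is moved stays moved. The work goes in short steps, Python scripts to look and compute and a tool call to move; the robot and the scene stay as the last step left them, time stands still between calls to the robot, and variables do not carry over. Pictures are saved under pics/ and viewed, on a budget of 10 in all, crops included, one or two more only if the job needs it, and the job is handed in when it is done.

Besides the shell and the picture viewer there is one more tool, called after ">>>" as name(argument=value, ...), one argument or row to a line, values as JSON. step_arm: Moves the arm, as the interface text tells. Its arguments: {"type":"object","properties":{"increments":{"type":"array"},"force":{"type":"number"}},"required":["increments"]}

```bash
mkdir -p pics; ls
python3 - <<'E'
from bench import get_state, imaging, workorder, ctrl
import cv2,numpy as np
print(get_state()); print(ctrl.hold_point_z,[a for a in dir(ctrl) if a[0]!='_'])
for n in("scene","top"):
    p=imaging.camera_params(n);print(n,p)
    im=imaging.get_image(n);cv2.imwrite(f"pics/{n}0.png",im)
E
```

```text
pics
{'time': 0.0, 'joint_positions': array([ 1.30309719,  0.32180458, -0.07010292,  1.45170228,  0.02261768,
        1.37078725, -0.05688441]), 'qd': array([-7.80338075e-06, -5.16780866e-04, -5.77628604e-04, -1.65372270e-04,
       -9.76046490e-04,  3.42092439e-04, -8.71922566e-05]), 'joint_torque': array([-7.49769561e-05, -4.91301441e+01, -4.04291181e-01, -3.12529814e+01,
       -6.39837189e-02,  4.36585851e-02,  1.98007524e-04]), 'position': array([ 0.18067082, -0.62416194,  0.40365959]), 'tool_rot': array([-3.10858705e+00, -4.41027371e-01,  5.94121432e-04]), 'ft_force': array([-0.33490963,  0.47338977, -0.52523152]), 'torque': array([ 0.05202323, -0.05398823,  0.03930341]), 'grip_width': 1.0027004178000207}
0.1635 ['MotionError', 'hold_point_z']
scene {'intrinsics': array([[357.75882036,   0.        , 256.41737697],
       [  0.        , 357.75882036, 193.23236011],
       [  0.        ,   0.        ,   1.        ]]), 'camera_from_world': array([[ 0.8457164 ,  0.53350122, -0.01184141, -0.42861615],
       [ 0.35219901, -0.5747084 , -0.73869216, -0.14046393],
       [-0.40089853,  0.62055354, -0.67393892,  1.28126468],
       [ 0.        ,  0.        ,  0.        ,  1.        ]])}
top {'intrinsics': array([[462.80520448,   0.        , 250.0562951 ],
       [  0.        , 462.80520448, 193.08020494],
       [  0.        ,   0.        ,   1.        ]]), 'camera_from_world': array([[ 0.00914746, -0.99994558, -0.00501532,  0.01992062],
       [-0.97495091, -0.00780393, -0.2222832 ,  0.52524731],
       [ 0.22223196,  0.00692302, -0.97496924,  1.30947105],
       [ 0.        ,  0.        ,  0.        ,  1.        ]])}
```

View pics/scene0.png

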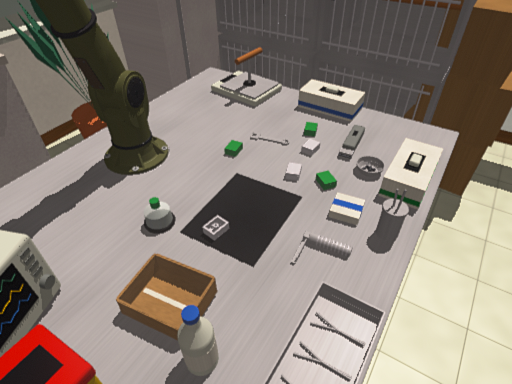

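View pics/top0.png

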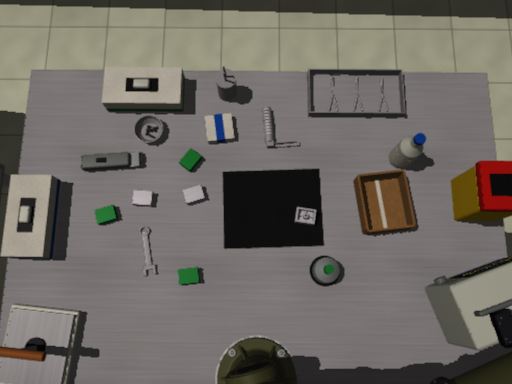

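```bash
cat > h.py <<'E'
from bench import get_state, imaging, workorder, ctrl
import cv2,numpy as np
from scipy.spatial.transform import Rotation as Ro
def ray(p,uv,z):
    K,T=p["intrinsics"],p["camera_from_world"];R,t=T[:3,:3],T[:3,3]
    c=-R.T@t;d=R.T@np.linalg.inv(K)@np.array([uv[0],uv[1],1.])
    return c+d*(z-c[2])/d[2]
def proj(p,X):
    T=p["camera_from_world"];c=p["intrinsics"]@(T[:3,:3]@np.asarray(X)+T[:3,3]);return c[:2]/c[2]
def rects(im,m,p,z,amin=60):
    "blobs of mask -> pixel centre, world centre, edge lengths, yaw(deg) of the long side on plane z"
    out=[]
    for c in cv2.findContours(m.astype(np.uint8),cv2.RETR_EXTERNAL,cv2.CHAIN_APPROX_NONE)[0]:
        if cv2.contourArea(c)<amin: continue
        w=np.array([ray(p,q,z)[:2] for q in c[:,0]],np.float32)
        (x,y),(a,b),ang=cv2.minAreaRect(w*1000)
        if b>a: a,b,ang=b,a,ang+90
        out.append((c[:,0].mean(0).round(),np.round([x,y,a,b,(ang+90)%180-90],1)))
    return out
def rel(xy,z=None,yaw=None):
    "tool-axis shift and spin from the present pose to world xy, TCP z, tool-x yaw (mod 180)"
    s=get_state();R=Ro.from_rotvec(s["tool_rot"]);
    d=R.inv().apply([xy[0]-s["position"][0],xy[1]-s["position"][1],(z-s["position"][2]) if z is not None else 0])
    x=R.as_matrix()[:,0];cy=np.degrees(np.arctan2(x[1],x[0]))
    sp=None if yaw is None else (-(yaw-cy)+90)%180-90
    print("rel tx ty tz",d.round(4),"spin",sp,"| tool-x yaw",cy.round(2),"q",s["joint_positions"].round(2),"t",s["time"])
E
python3 - <<'E'
from h import *
im=cv2.imread("pics/top0.png");p=imaging.camera_params("top");hsv=cv2.cvtColor(im,cv2.COLOR_BGR2HSV)
h,s,v=cv2.split(hsv)
roi=np.zeros_like(v);roi[140:300,80:345]=1
print("white");[print(*r) for r in rects(im,(v>165)&(s<40)&(roi>0),p,.026)]
print("green");[print(*r) for r in rects(im,(s>120)&(h>45)&(h<80)&(roi>0),p,.026)]
print("mat");[print(*r) for r in rects(im,(v<25)&(roi>0),p,.004,3000)]
for n,q,z in(("carton",(385,203),.06),("bottle",(405,152),.1),("spanner",(148,250),0),("mask",(325,270),.04),("swab",(220,128),.028),("lary",(268,128),.03),("clip",(106,161),.03)): print(n,ray(p,q,z).round(3))
print(v[192,192],s[192,192],v[198,143])
crop=im[140:290,80:330];cv2.imwrite("pics/c1.png",cv2.resize(crop,None,fx=3.2,fy=3.2,interpolation=cv2.INTER_CUBIC))
s=get_state();print(imaging.camera_params("wrist"))
E
```

```text
white
[142. 197.] [517.9 353.2  52.2  37.2 -89.5]
[192. 193.] [530.2 198.1  53.   38.3 -72.3]
green
[188. 276.] [284.5 201.8  58.2  43.3 -82.5]
[106. 215.] [463.3 456.9  61.1  46.8 -72.2]
[190. 160.] [637.3 209.6  58.7  48.2 -37. ]
mat
[272. 209.] [492.6 -43.4 296.4 236.3 -87.8]
carton [ 0.498 -0.372  0.06 ]
bottle [ 0.642 -0.427  0.1  ]
spanner [0.361 0.33  0.   ]
mask [ 0.303 -0.194  0.04 ]
swab [0.74  0.121 0.028]
lary [ 0.74  -0.029  0.03 ]
clip [0.629 0.469 0.03 ]
169 11 183
{'intrinsics': array([[331.7916197 ,   0.        , 257.19349356],
       [  0.        , 331.7916197 , 189.57263779],
       [  0.        ,   0.        ,   1.        ]]), 'camera_from_world': array([[ 0.27802966, -0.96057012, -0.00213502, -0.65010629],
       [-0.91684781, -0.26603622,  0.29768242, -0.03604823],
       [-0.28651283, -0.08080706, -0.95466257,  0.39217174],
       [ 0.        ,  0.        ,  0.        ,  1.        ]])}
```

View pics/c1.png

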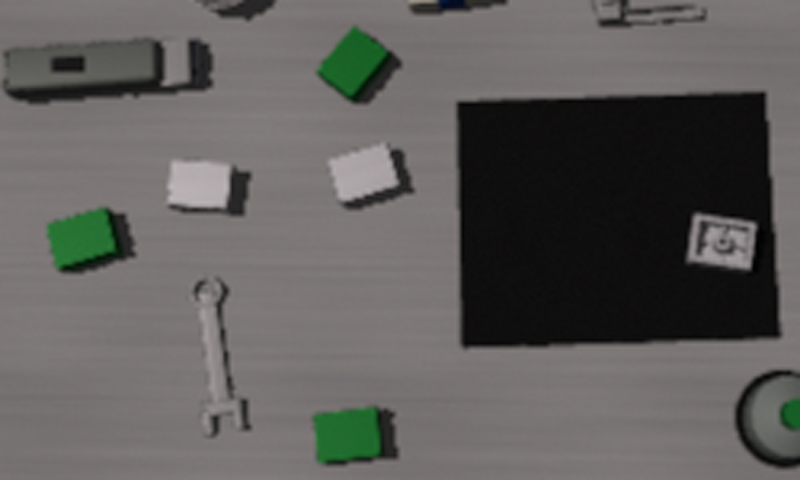

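In the top view the candidates are the two bare castings at (142,197) and (192,193). The green look-alikes are at (188,276), (106,215) and (190,160), and foot_a is already on the mat at (306,215). The crop shows the two pale ones are uncoloured and crown up, so those are mine. I'll take the one at (192,193) first.

>>> step_arm(
  increments=[
    {"tx": 0.35, "ty": -0.236, "spin": -46, "claw": 0.75},
    {"tx": 0.35, "ty": -0.236, "spin": -46},
    {"tx": 0.35, "ty": -0.236, "spin": -46},
    {"tx": 0.35, "ty": -0.236, "spin": -46},
    {"tx": 0.35, "ty": -0.236, "spin": -46},
    {"tx": 0.35, "ty": -0.236, "spin": -46},
    {"tx": 0.35, "ty": -0.236, "spin": -46},
    {"tx": 0.35, "ty": -0.236, "spin": -46},
  ],
  force=5,
)

```text
invalid input at $.increments[0]: expected keys claw, tx, ty, tz, spin
```

```bash
python3 -c "
from h import *
print(get_state()['position']);rel((.50,.14),.34,108)"
```

```text
[ 0.18067623 -0.62420413  0.40380913]
rel tx ty tz [ 0.5193 -0.6451  0.0648] spin 88.14744563248195 | tool-x yaw 16.15 q [ 1.3   0.32 -0.07  1.45  0.02  1.37 -0.06] t 0.1
```

All five keys are required in every row.

>>> step_arm(
  increments=[
    {"tx": 0.35, "ty": -0.236, "tz": 0, "spin": -46, "claw": 0.75},
    {"tx": 0.35, "ty": -0.236, "tz": 0, "spin": -46, "claw": 0.75},
    {"tx": 0.35, "ty": -0.236, "tz": 0, "spin": -46, "claw": 0.75},
    {"tx": 0.35, "ty": -0.236, "tz": 0, "spin": -46, "claw": 0.75},
    {"tx": 0.35, "ty": -0.236, "tz": 0, "spin": -46, "claw": 0.75},
    {"tx": 0.35, "ty": -0.236, "tz": 0, "spin": -46, "claw": 0.75},
    {"tx": 0.35, "ty": -0.236, "tz": 0, "spin": -46, "claw": 0.75},
    {"tx": 0.35, "ty": -0.236, "tz": 0, "spin": -46, "claw": 0.75},
  ],
  force=5,
)

```text
time: 0.77
position: [0.3951, -0.3666, 0.4045]
tool_rot: [-2.689, -1.624, 0.001]
ft_force: [1.0, -0.2, 1.0]
grip_width: 0.751
```

```bash
python3 -c "
from h import *
print(get_state()['position']);rel((.50,.14),.34,108)"
```

```text
[ 0.39512864 -0.366623    0.40449934]
rel tx ty tz [ 0.4973 -0.1428  0.0644] spin -45.72489557319694 | tool-x yaw 62.28 q [ 1.04  0.1  -0.37  1.72  0.04  1.33  0.18] t 0.7667
```

>>> step_arm(
  increments=[
    {"tx": 0.5, "ty": -0.143, "tz": 0.06, "spin": -45.7, "claw": 0.75},
    {"tx": 0.5, "ty": -0.143, "tz": 0.06, "spin": -45.7, "claw": 0.75},
    {"tx": 0.5, "ty": -0.143, "tz": 0.06, "spin": -45.7, "claw": 0.75},
    {"tx": 0.5, "ty": -0.143, "tz": 0.06, "spin": -45.7, "claw": 0.75},
    {"tx": 0.5, "ty": -0.143, "tz": 0.06, "spin": -45.7, "claw": 0.75},
    {"tx": 0.5, "ty": -0.143, "tz": 0.06, "spin": -45.7, "claw": 0.75},
    {"tx": 0.5, "ty": -0.143, "tz": 0.06, "spin": -45.7, "claw": 0.75},
    {"tx": 0.5, "ty": -0.143, "tz": 0.06, "spin": -45.7, "claw": 0.75},
  ],
)

```text
time: 1.43
position: [0.4623, -0.0424, 0.3662]
tool_rot: [1.847, 2.541, -0.001]
ft_force: [1.5, 0.1, -0.2]
grip_width: 0.75
```

```bash
python3 -c "
from h import *
print(get_state()['position']);rel((.524,.205),.33,108)"
```

```text
[ 0.46230171 -0.04243742  0.36619491]
rel tx ty tz [0.2164 0.135  0.036 ] spin -0.036148933534505545 | tool-x yaw 107.96 q [ 0.75 -0.03 -0.69  1.92 -0.02  1.24  0.38] t 1.4333
```

>>> step_arm(
  increments=[
    {"tx": 0.216, "ty": 0.135, "tz": 0.036, "spin": 0, "claw": 0.75},
    {"tx": 0.216, "ty": 0.135, "tz": 0.036, "spin": 0, "claw": 0.75},
    {"tx": 0.216, "ty": 0.135, "tz": 0.036, "spin": 0, "claw": 0.75},
    {"tx": 0.216, "ty": 0.135, "tz": 0.036, "spin": 0, "claw": 0.75},
    {"tx": 0.216, "ty": 0.135, "tz": 0.036, "spin": 0, "claw": 0.75},
    {"tx": 0.216, "ty": 0.135, "tz": 0.036, "spin": 0, "claw": 0.75},
    {"tx": 0.216, "ty": 0.135, "tz": 0.036, "spin": 0, "claw": 0.75},
    {"tx": 0.216, "ty": 0.135, "tz": 0.036, "spin": 0, "claw": 0.75},
  ],
)

```text
time: 2.1
position: [0.524, 0.2063, 0.3295]
tool_rot: [-1.839, -2.542, -0.001]
ft_force: [-0.9, 0.1, -0.3]
grip_width: 0.75
```

Run:
```python
from h import *
p=imaging.camera_params("wrist");im=imaging.get_image("wrist");cv2.imwrite("pics/w1.png",im)
print(get_state()['position']);rel((.524,.217),.186,108)
h,s,v=cv2.split(cv2.cvtColor(im,cv2.COLOR_BGR2HSV))
for t in(150,170,190):
  print(t);[print(*r) for r in rects(im,(v>t)&(s<30),p,.026,1500)]
print("foot1 expect px",proj(p,(.53,.198,.026)))
```

```text
[0.52441572 0.203747   0.32972946]
rel tx ty tz [0.0126 0.004  0.1437] spin 0.04624830310108052 | tool-x yaw 108.05 q [ 0.35  0.3  -0.89  1.74  0.25  1.22 -0.29] t 2.15
150
[258. 195.] [528.6 194.   56.9  43.6 -71.8]
[304.  23.] [515.6 342.3  44.6  44.5  -3.2]
170
[258. 195.] [528.2 194.   55.   41.1 -71.8]
[303.  22.] [515.4 342.5  44.   42.6  86.4]
190
[303.  22.] [515.4 342.6  43.   41.7  86.9]
foot1 expect px [261.01295655 193.30976243]
```

View pics/w1.png

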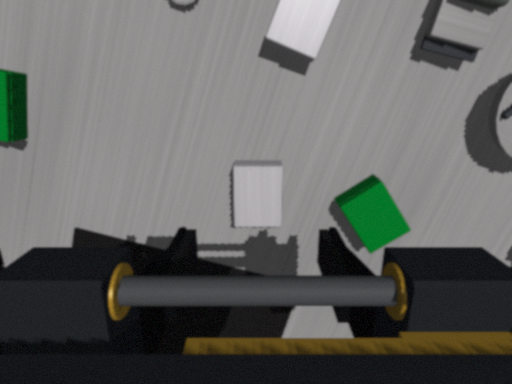

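Foot at (258,195) in the wrist view, centre about (0.5285, 0.194). The green one to its right at (372,212) is clear of the finger. I'll grip only the outer end so the foot can swing down in the pads.

>>> step_arm(
  increments=[
    {"tx": 0.018, "ty": 0.001, "tz": 0.04, "spin": 0, "claw": 0.72},
    {"tx": 0.018, "ty": 0.001, "tz": 0.08, "spin": 0, "claw": 0.72},
    {"tx": 0.018, "ty": 0.001, "tz": 0.11, "spin": 0, "claw": 0.72},
    {"tx": 0.018, "ty": 0.001, "tz": 0.13, "spin": 0, "claw": 0.72},
    {"tx": 0.018, "ty": 0.001, "tz": 0.142, "spin": 0, "claw": 0.72},
    {"tx": 0.018, "ty": 0.001, "tz": 0.142, "spin": 0, "claw": 0.72},
  ],
)

```text
time: 2.65
position: [0.5197, 0.2172, 0.1861]
tool_rot: [-1.852, -2.535, 0.007]
ft_force: [0.9, 0.1, -0.5]
grip_width: 0.725
```

>>> step_arm(
  increments=[
    {"tx": 0, "ty": 0, "tz": 0, "spin": 0, "claw": 0.3},
    {"tx": 0, "ty": 0, "tz": 0, "spin": 0, "claw": 0.3},
    {"tx": 0, "ty": 0, "tz": 0, "spin": 0, "claw": 0.3},
    {"tx": 0, "ty": 0, "tz": 0, "spin": 0, "claw": 0.3},
    {"tx": 0, "ty": 0, "tz": 0, "spin": 0, "claw": 0.3},
    {"tx": 0, "ty": 0, "tz": 0, "spin": 0, "claw": 0.3},
  ],
  force=5,
)

```text
time: 3.15
position: [0.521, 0.2201, 0.19]
tool_rot: [1.849, 2.537, 0.002]
ft_force: [-2.0, -0.8, 6.1]
grip_width: 0.507
```

>>> step_arm(
  increments=[
    {"tx": 0, "ty": 0, "tz": -0.01, "spin": 0, "claw": 0.3},
    {"tx": 0, "ty": 0, "tz": -0.03, "spin": 0, "claw": 0.3},
    {"tx": 0, "ty": 0, "tz": -0.05, "spin": 0, "claw": 0.3},
    {"tx": 0, "ty": 0, "tz": -0.07, "spin": 0, "claw": 0.3},
    {"tx": 0, "ty": 0, "tz": -0.08, "spin": 0, "claw": 0.3},
    {"tx": 0, "ty": 0, "tz": -0.08, "spin": 0, "claw": 0.3},
    {"tx": 0, "ty": 0, "tz": -0.08, "spin": 0, "claw": 0.3},
    {"tx": 0, "ty": 0, "tz": -0.08, "spin": 0, "claw": 0.3},
  ],
)

```text
time: 3.82
position: [0.5199, 0.2195, 0.2675]
tool_rot: [-1.85, -2.538, 0.003]
ft_force: [-0.8, -0.9, -1.4]
grip_width: 0.504
```

Run:
```python
from h import *
im=imaging.get_image("wrist");im2=imaging.get_image("scene");p=imaging.camera_params("scene")
u=proj(p,(.52,.21,.09)).astype(int);print(u)
c=im2[u[1]-60:u[1]+60,u[0]-70:u[0]+70]
c=cv2.resize(c,(448,384),interpolation=cv2.INTER_CUBIC)
o=np.hstack([cv2.resize(im[120:340,130:390],(352,384)),c]);cv2.imwrite("pics/l1.png",o);rel((.53,.07),.27,108)
```

```text
[294 147]
rel tx ty tz [-0.1455 -0.0362 -0.0028] spin -0.15227529060203437 | tool-x yaw 107.85 q [ 0.29  0.38 -0.87  1.8   0.32  1.11 -0.38] t 3.9167
```

View pics/l1.png

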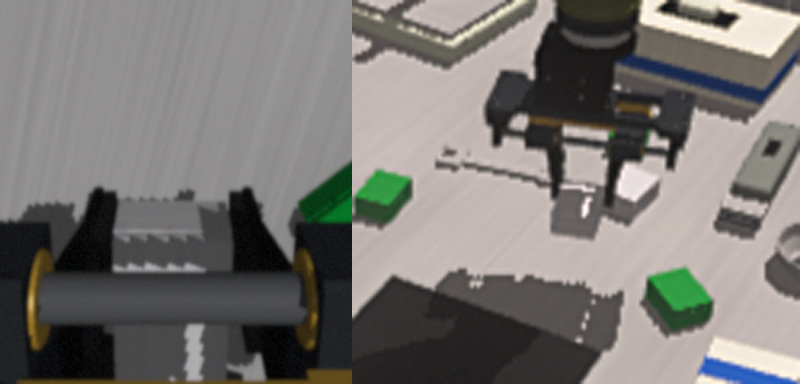

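It is swinging down in the pads: in the scene part of the picture the foot hangs at about (575,215) with its crown towards the mat. I'll carry it over the mat, touch its lower edge down and lean it over.

>>> step_arm(
  increments=[
    {"tx": -0.03, "ty": -0.005, "tz": 0, "spin": 0, "claw": 0.3},
    {"tx": -0.06, "ty": -0.01, "tz": 0, "spin": 0, "claw": 0.3},
    {"tx": -0.09, "ty": -0.015, "tz": 0, "spin": 0, "claw": 0.3},
    {"tx": -0.12, "ty": -0.02, "tz": 0, "spin": 0, "claw": 0.3},
    {"tx": -0.15, "ty": -0.025, "tz": 0, "spin": 0, "claw": 0.3},
    {"tx": -0.169, "ty": -0.029, "tz": 0, "spin": 0, "claw": 0.3},
    {"tx": -0.169, "ty": -0.029, "tz": 0, "spin": 0, "claw": 0.3},
    {"tx": -0.169, "ty": -0.029, "tz": 0.0, "spin": 0, "claw": 0.3},
  ],
)

```text
time: 4.58
position: [0.5444, 0.0486, 0.2675]
tool_rot: [-1.853, -2.535, 0.001]
ft_force: [-0.2, 0.5, -1.5]
grip_width: 0.503
```

>>> step_arm(
  increments=[
    {"tx": 0, "ty": 0, "tz": 0.012, "spin": 0, "claw": 0.3},
    {"tx": 0, "ty": 0, "tz": 0.024, "spin": 0, "claw": 0.3},
    {"tx": 0, "ty": 0, "tz": 0.034, "spin": 0, "claw": 0.3},
    {"tx": 0, "ty": 0, "tz": 0.038, "spin": 0, "claw": 0.3},
    {"tx": 0, "ty": 0, "tz": 0.038, "spin": 0, "claw": 0.3},
  ],
)

```text
time: 5.0
position: [0.5436, 0.0509, 0.2285]
tool_rot: [-1.846, -2.538, 0.003]
ft_force: [-0.0, -0.1, -0.7]
grip_width: 0.504
```

Run:
```python
from h import *
im=imaging.get_image("wrist");im2=imaging.get_image("scene");p=imaging.camera_params("scene")
s=get_state();print(s["position"],s["ft_force"])
u=proj(p,(*s["position"][:2],.05)).astype(int);print(u)
c=im2[u[1]-60:u[1]+60,u[0]-70:u[0]+70]
c=cv2.resize(c,(448,384),interpolation=cv2.INTER_CUBIC)
o=np.hstack([cv2.resize(im[120:340,130:390],(352,384)),c]);cv2.imwrite("pics/l2.png",o)
```

```text
[0.54447333 0.05074418 0.23015364] [ 0.6996013  -0.10626839 -0.09780152]
[276 188]
```

View pics/l2.png

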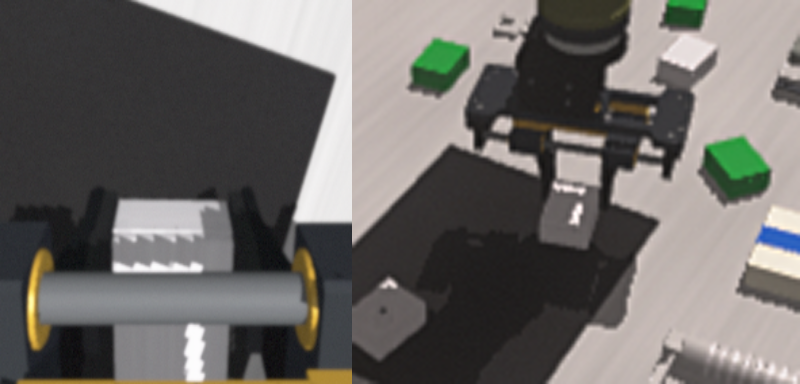

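The wrist view has hardly changed. The end wall is still seen foreshortened and the crown still faces up, so the foot is held stiffly and hasn't swung. I'll drop the grip to 3 N and jerk it upwards.

>>> step_arm(
  increments=[
    {"tx": 0, "ty": 0, "tz": 0, "spin": 0, "claw": 0.3},
    {"tx": 0, "ty": 0, "tz": 0, "spin": 0, "claw": 0.3},
    {"tx": 0, "ty": 0, "tz": -0.035, "spin": 0, "claw": 0.3},
    {"tx": 0, "ty": 0, "tz": -0.035, "spin": 0, "claw": 0.3},
    {"tx": 0, "ty": 0, "tz": -0.035, "spin": 0, "claw": 0.3},
  ],
  force=3,
)

```text
time: 5.52
position: [0.5456, 0.0504, 0.2677]
tool_rot: [1.848, 2.536, 0.004]
ft_force: [-0.0, -0.2, -1.4]
grip_width: 0.503
```

```bash
cat >> h.py <<'E'
def wallrows():
    "column profile of the wrist picture: where the foot's bright/dark steps lie"
    im=cv2.cvtColor(imaging.get_image("wrist"),cv2.COLOR_BGR2GRAY)
    return im,im[225:290,222:270].mean(1).round().astype(int)[::3]
E
python3 - <<'E'
from h import *
im,r=wallrows();print(r);rel((.545,.05),.23,108)
a=cv2.imread("pics/l2.png",0);g=cv2.resize(a[:,:352],(260,220));print(g[105:170,92:140].mean(1).round().astype(int)[::3])
E
```

```text
[245 251 250 250 250 250 250 251 251 250 196 126 122 127 128 158 203 105
  97 113 123 133]
rel tx ty tz [-0.0001  0.      0.0364] spin -0.17004653444534767 | tool-x yaw 107.83 q [ 0.58  0.32 -0.83  1.85  0.27  1.09 -0.04] t 5.5667
[ 51  52  51 122 197 198 199 201 199 227 178 142 132 132 132 156 238 139
  98 115 125 135]
```

```bash
cat >> h.py <<'E'
def duo(name,xyz=None):
    im=imaging.get_image("wrist");im2=imaging.get_image("scene");p=imaging.camera_params("scene");s=get_state()
    u=proj(p,xyz if xyz is not None else (*s["position"][:2],s["position"][2]-.18)).astype(int)
    c=cv2.resize(im2[u[1]-45:u[1]+45,u[0]-50:u[0]+50],(430,384),interpolation=cv2.INTER_CUBIC)
    cv2.imwrite(f"pics/{name}.png",np.hstack([cv2.resize(im[120:340,130:390],(352,384)),c]))
E
python3 -c "
from h import *
duo('l3')"
```

```text
(no output)
```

View pics/l3.png

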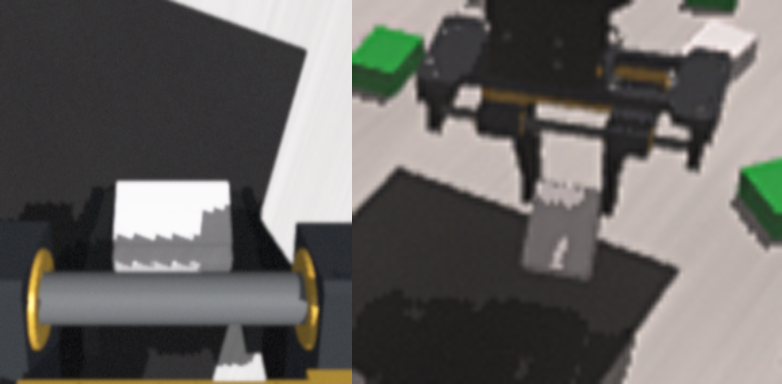

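The foot now hangs vertical: bright end wall on top, crown towards the scene camera at (560,225), bottom edge free. Next I lower it and lean it over.

>>> step_arm(
  increments=[
    {"tx": 0, "ty": 0, "tz": 0.012, "spin": 0, "claw": 0.3},
    {"tx": 0, "ty": 0, "tz": 0.024, "spin": 0, "claw": 0.3},
    {"tx": 0, "ty": 0, "tz": 0.034, "spin": 0, "claw": 0.3},
    {"tx": 0, "ty": 0, "tz": 0.039, "spin": 0, "claw": 0.3},
    {"tx": 0, "ty": 0, "tz": 0.039, "spin": 0, "claw": 0.3},
  ],
)

```text
time: 6.08
position: [0.5436, 0.0502, 0.2242]
tool_rot: [-1.847, -2.537, 0.003]
ft_force: [0.8, 0.4, -0.7]
grip_width: 0.509
```

>>> step_arm(
  increments=[
    {"tx": -0.008, "ty": 0, "tz": 0.001, "spin": 0, "claw": 0.3},
    {"tx": -0.016, "ty": 0, "tz": 0.002, "spin": 0, "claw": 0.3},
    {"tx": -0.024, "ty": 0, "tz": 0.004, "spin": 0, "claw": 0.3},
    {"tx": -0.032, "ty": 0, "tz": 0.007, "spin": 0, "claw": 0.3},
    {"tx": -0.04, "ty": 0, "tz": 0.012, "spin": 0, "claw": 0.3},
    {"tx": -0.046, "ty": 0, "tz": 0.016, "spin": 0, "claw": 0.3},
    {"tx": -0.05, "ty": 0, "tz": 0.019, "spin": 0, "claw": 0.3},
    {"tx": -0.05, "ty": 0, "tz": 0.019, "spin": 0, "claw": 0.3},
  ],
)

```text
time: 6.75
position: [0.5598, 0.0008, 0.2065]
tool_rot: [-1.852, -2.537, 0.002]
ft_force: [0.6, -0.6, -0.7]
grip_width: 0.509
```

```bash
python3 -c "
from h import *
duo('l4');s=get_state();print(s['position'],s['ft_force'],s['grip_width'])"
```

```text
[0.55961886 0.00218433 0.20697242] [-0.019984   -0.21519875 -1.43227507] 0.5085613690455155
```

View pics/l4.png

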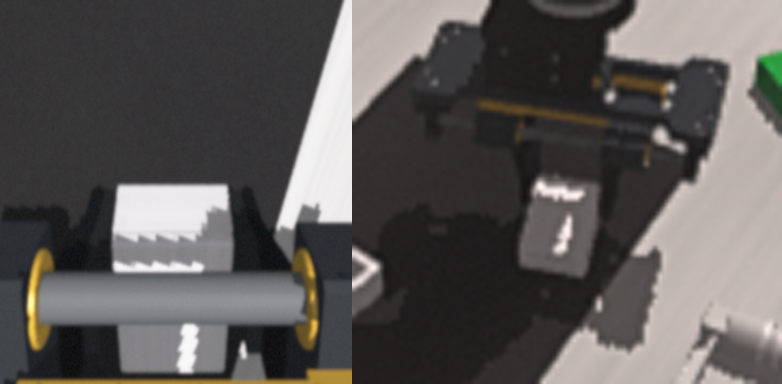

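Lowering pushed the free end back up: the crown is visible again at wrist crop (170,340). New plan: jerk it to hang, stand it on its end on the mat, let go, then topple it from the rim side.

>>> step_arm(
  increments=[
    {"tx": 0.015, "ty": 0, "tz": -0.04, "spin": 0, "claw": 0.3},
    {"tx": 0.03, "ty": 0, "tz": -0.075, "spin": 0, "claw": 0.3},
    {"tx": 0.03, "ty": 0, "tz": -0.075, "spin": 0, "claw": 0.3},
    {"tx": 0.03, "ty": 0, "tz": -0.04, "spin": 0, "claw": 0.3},
    {"tx": 0.03, "ty": 0, "tz": -0.075, "spin": 0, "claw": 0.3},
    {"tx": 0.03, "ty": 0, "tz": -0.075, "spin": 0, "claw": 0.3},
    {"tx": 0.03, "ty": 0, "tz": -0.075, "spin": 0, "claw": 0.3},
  ],
)

```text
time: 7.43
position: [0.5512, 0.0317, 0.2832]
tool_rot: [1.848, 2.538, 0.002]
ft_force: [-0.3, -0.4, -1.4]
grip_width: 0.505
```

```bash
python3 -c "
from h import *
im,r=wallrows();print(r,im[300:336,225:250].mean(1).round().astype(int)[::4]);cv2.imwrite('pics/w3.png',im);s=get_state();print(s['position'],s['ft_force'],s['grip_width'])
# top edge row of the wall
print(im[180:260,240][::2])"
```

```text
[223 253 253 252 252 253 253 253 253 252 199 133 132 133 140 186  42  67
  99 115 125 135] [128 104  27  25  32  40  41  43  46]
[0.55086979 0.03152394 0.28287182] [-0.10253362  0.97342054 -0.89870698] 0.507268079541923
[ 51  49  57  50  53  50  83 192 250 253 253 253 253 253 253 253 253 253
 253 253 253 234 196 247 253 253 253 252 252 252 253 253 253 253 253 253
 253 250 178 131]
```

>>> step_arm(
  increments=[
    {"tx": 0, "ty": 0, "tz": 0.01, "spin": 0, "claw": 0.3},
    {"tx": 0, "ty": 0, "tz": 0.022, "spin": 0, "claw": 0.3},
    {"tx": 0, "ty": 0, "tz": 0.034, "spin": 0, "claw": 0.3},
    {"tx": 0, "ty": 0, "tz": 0.042, "spin": 0, "claw": 0.3},
    {"tx": 0, "ty": 0, "tz": 0.048, "spin": 0, "claw": 0.3},
    {"tx": 0, "ty": 0, "tz": 0.05, "spin": 0, "claw": 0.3},
    {"tx": 0, "ty": 0, "tz": 0.05, "spin": 0, "claw": 0.3},
  ],
)

```text
time: 8.07
position: [0.5505, 0.0311, 0.2318]
tool_rot: [-1.849, -2.538, 0.001]
ft_force: [-0.2, 0.2, -0.4]
grip_width: 0.504
```

```bash
python3 -c "
from h import *
duo('l5');s=get_state();print(s['position'],s['ft_force'],s['grip_width'])"
```

```text
[0.55096203 0.03137043 0.23265055] [-0.33278045  0.44929476 -1.59293198] 0.5066941215322182
```

View pics/l5.png

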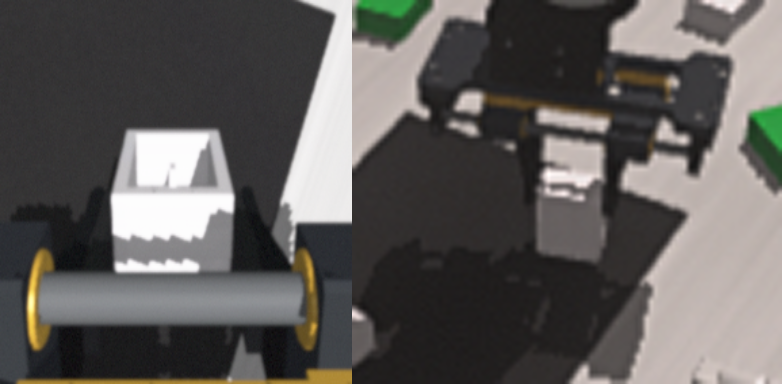

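The foot hangs upright with its hollow towards the wrist camera, rim at crop (172,130)–(172,190). I'll let go so that it stands on its end, then rise and look at the state.

>>> step_arm(
  increments=[
    {"tx": 0, "ty": 0, "tz": 0.001, "spin": 0, "claw": 0.62},
    {"tx": 0, "ty": 0, "tz": 0.001, "spin": 0, "claw": 0.62},
    {"tx": 0, "ty": 0, "tz": 0.001, "spin": 0, "claw": 0.62},
    {"tx": 0, "ty": 0, "tz": -0.03, "spin": 0, "claw": 0.7},
    {"tx": 0.03, "ty": 0, "tz": -0.06, "spin": 0, "claw": 0.0},
    {"tx": 0.06, "ty": 0, "tz": -0.06, "spin": 0, "claw": 0.0},
    {"tx": 0.06, "ty": 0, "tz": -0.06, "spin": 0, "claw": 0.0},
    {"tx": 0.06, "ty": 0, "tz": -0.06, "spin": 0, "claw": 0.0},
  ],
)

```text
time: 8.83
position: [0.5318, 0.0905, 0.2935]
tool_rot: [1.844, 2.542, 0.001]
ft_force: [0.6, -0.2, -0.9]
grip_width: 0.471
```

Run:
```python
from h import *
s=get_state();print(s['position'],s['grip_width'])
for n in("wrist","top"):
    p=imaging.camera_params(n);im=imaging.get_image(n);cv2.imwrite(f"pics/r_{n}.png",im)
    h,sa,v=cv2.split(cv2.cvtColor(im,cv2.COLOR_BGR2HSV))
    m=(v>110)&(sa<40)
    for z in(.03,.062):
        print(n,z);[print(*r) for r in rects(im,m,p,z,60) if abs(r[1][0]-550)<100 and abs(r[1][1])<90]
```

```text
[0.53180699 0.09050365 0.29346789] 0.47145655893852184
wrist 0.03
[306. 329.] [611.3 -10.7  30.5  24.4  17.9]
[255. 293.] [558.3   7.7 158.8  16.8  18. ]
[254. 251.] [545.9  44.   43.4  23.7  18. ]
wrist 0.062
[306. 329.] [597.5  12.8  26.5  21.2  17.9]
[255. 293.] [551.5  28.8 137.9  14.6  18. ]
[254. 251.] [540.7  60.3  37.7  20.5  18. ]
top 0.03
[253. 211.] [ 491.4    6.5 1507.   995.7  -89.4]
top 0.062
[253. 211.] [ 485.1    6.7 1471.6  972.3  -89.4]
```

>>> step_arm(
  increments=[
    {"tx": -0.03, "ty": 0, "tz": -0.03, "spin": 0, "claw": 0.0},
    {"tx": -0.06, "ty": 0, "tz": -0.05, "spin": 0, "claw": 0.0},
    {"tx": -0.09, "ty": 0, "tz": -0.05, "spin": 0, "claw": 0.0},
    {"tx": -0.09, "ty": 0, "tz": -0.05, "spin": 0, "claw": 0.0},
  ],
)

```text
time: 9.27
position: [0.562, -0.0065, 0.3429]
tool_rot: [1.862, 2.525, -0.003]
ft_force: [-0.7, -1.7, -0.7]
grip_width: 0.082
```

Run:
```python
from h import *
s=get_state();print(s['position'],s['grip_width'])
p=imaging.camera_params("wrist");im=imaging.get_image("wrist");cv2.imwrite("pics/r2.png",im)
h,sa,v=cv2.split(cv2.cvtColor(im,cv2.COLOR_BGR2HSV))
for z in(.03,.062):
    print(z);[print(*r) for r in rects(im,(v>110)&(sa<40),p,z,60) if abs(r[1][0]-530)<150 and abs(r[1][1])<190]
```

```text
[ 0.56195907 -0.00652196  0.34292381] 0.08210184791810766
0.03
[257. 309.] [ 605.1 -143.5   70.4   59.5  -74.2]
[120. 253.] [ 453.  -122.    61.9   25.6   56.7]
[258. 135.] [551.4  30.8  51.9  35.9  17.2]
[364. 104.] [623.7  33.8 366.4 247.6  17.2]
0.062
[257. 309.] [ 597.7 -120.1   62.7   53.   -74.2]
[ 55. 310.] [ 419.6 -179.8   99.4   73.3   17.1]
[120. 253.] [ 462.3 -100.9   55.1   22.8   56.7]
[258. 135.] [549.9  35.2  46.2  32.   17.2]
[364. 104.] [614.3  37.9 326.3 220.5  17.2]
```

View pics/r2.png

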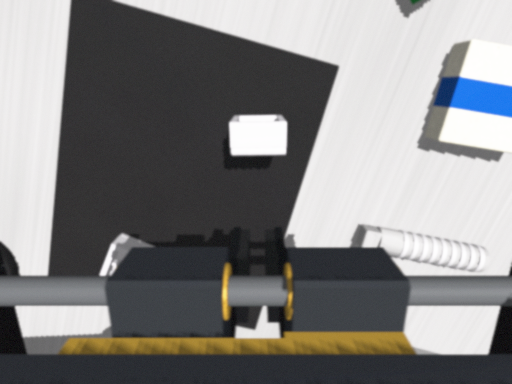

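It stands on end, end wall at (258,138), with the hollow side (the strip at (258,118)) towards tool +x. I'll come down behind the rim side with closed fingers and push it over.

>>> step_arm(
  increments=[
    {"tx": 0.04, "ty": 0, "tz": 0, "spin": 0, "claw": 0.0},
    {"tx": 0.08, "ty": 0, "tz": 0, "spin": 0, "claw": 0.0},
    {"tx": 0.085, "ty": 0, "tz": 0.03, "spin": 0, "claw": 0.0},
    {"tx": 0.085, "ty": 0, "tz": 0.065, "spin": 0, "claw": 0.0},
    {"tx": 0.085, "ty": 0, "tz": 0.1, "spin": 0, "claw": 0.0},
    {"tx": 0.085, "ty": 0, "tz": 0.111, "spin": 0, "claw": 0.0},
    {"tx": 0.085, "ty": 0, "tz": 0.111, "spin": 0, "claw": 0.0},
  ],
)

```text
time: 9.9
position: [0.5319, 0.0831, 0.228]
tool_rot: [-1.846, -2.534, 0.007]
ft_force: [0.6, 1.1, -0.5]
grip_width: 0.002
```

>>> step_arm(
  increments=[
    {"tx": -0.01, "ty": 0, "tz": 0, "spin": 0, "claw": 0.0},
    {"tx": -0.018, "ty": 0, "tz": 0, "spin": 0, "claw": 0.0},
    {"tx": -0.025, "ty": 0, "tz": 0, "spin": 0, "claw": 0.0},
    {"tx": -0.032, "ty": 0, "tz": 0, "spin": 0, "claw": 0.0},
    {"tx": -0.039, "ty": 0, "tz": 0, "spin": 0, "claw": 0.0},
    {"tx": -0.046, "ty": 0, "tz": 0, "spin": 0, "claw": 0.0},
    {"tx": -0.052, "ty": 0, "tz": 0, "spin": 0, "claw": 0.0},
    {"tx": -0.052, "ty": 0, "tz": 0, "spin": 0, "claw": 0.0},
  ],
)

```text
time: 10.57
position: [0.5503, 0.032, 0.2316]
tool_rot: [1.853, 2.536, -0.001]
ft_force: [0.0, -0.5, -0.5]
grip_width: 0.004
```

>>> step_arm(
  increments=[
    {"tx": 0, "ty": 0, "tz": -0.04, "spin": 0, "claw": 0.75},
    {"tx": 0.04, "ty": 0, "tz": -0.08, "spin": 0, "claw": 0.75},
    {"tx": 0.08, "ty": 0, "tz": -0.1, "spin": 0, "claw": 0.75},
    {"tx": 0.12, "ty": 0, "tz": -0.1, "spin": 0, "claw": 0.75},
    {"tx": 0.16, "ty": 0, "tz": -0.1, "spin": 0, "claw": 0.75},
    {"tx": 0.2, "ty": 0, "tz": -0.1, "spin": 0, "claw": 0.75},
    {"tx": 0.24, "ty": 0, "tz": -0.1, "spin": 0, "claw": 0.75},
    {"tx": 0.24, "ty": 0, "tz": -0.1, "spin": 0, "claw": 0.75},
  ],
)

```text
time: 11.23
position: [0.4719, 0.2701, 0.3325]
tool_rot: [-1.835, -2.547, -0.006]
ft_force: [-0.4, 0.5, -0.2]
grip_width: 0.53
```

Run:
```python
from h import *
p=imaging.camera_params("top");im=imaging.get_image("top")
h,sa,v=cv2.split(cv2.cvtColor(im,cv2.COLOR_BGR2HSV))
m=((v>95)&(sa<60));m[:172]=0;m[245:]=0;m[:,:226]=0;m[:,320:]=0
[print(*r) for r in rects(im,m,p,.03,40)]
c=cv2.resize(im[165:250,215:330],(690,510),interpolation=cv2.INTER_CUBIC);cv2.imwrite("pics/t2.png",c)
s=get_state();print(s["position"])
rel((.517,.33),.33,90)
```

```text
[305. 215.] [ 465.9 -140.5   60.5   45.6   82.2]
[260. 182.] [566.1  -4.5  59.9  45.4 -71.6]
[0.47249733 0.26906958 0.33227969]
rel tx ty tz [0.0437 0.0615 0.0025] spin 18.456069501295573 | tool-x yaw 108.46 q [ 0.3   0.27 -0.98  1.78  0.24  1.21 -0.43] t 11.2833
```

View pics/t2.png

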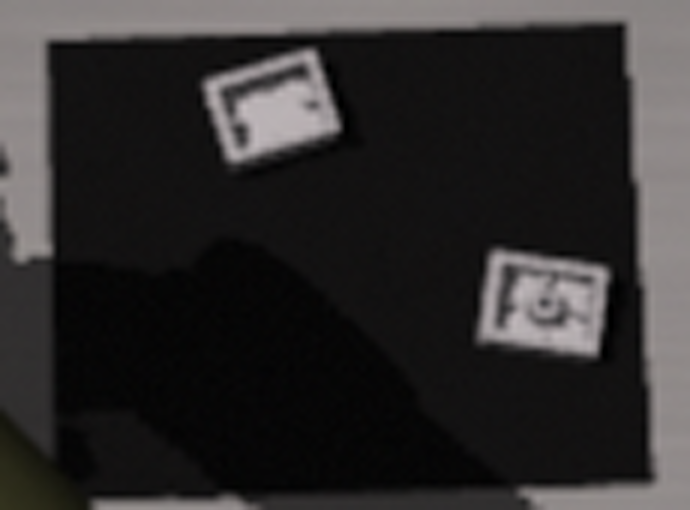

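foot 1, in the top crop at (272,107), lies hollow up with a bare floor, while foot_a at (543,302) shows its boss, so foot 1 is the faulty one. It stays where it is until the second foot has been checked too.

>>> step_arm(
  increments=[
    {"tx": 0.055, "ty": 0.065, "tz": 0, "spin": 15, "claw": 0.72},
    {"tx": 0.055, "ty": 0.065, "tz": 0, "spin": 15, "claw": 0.72},
    {"tx": 0.055, "ty": 0.065, "tz": 0, "spin": 15, "claw": 0.72},
    {"tx": 0.055, "ty": 0.065, "tz": 0, "spin": 15, "claw": 0.72},
  ],
)

```text
time: 11.62
position: [0.5215, 0.3368, 0.3305]
tool_rot: [-2.161, -2.276, 0.001]
ft_force: [0.2, -0.8, 0.2]
grip_width: 0.712
```

Run:
```python
from h import *
p=imaging.camera_params("wrist");im=imaging.get_image("wrist");cv2.imwrite("pics/w5.png",im)
h,s,v=cv2.split(cv2.cvtColor(im,cv2.COLOR_BGR2HSV))
b=None
for t in(150,170,190,205):
  for r in rects(im,(v>t)&(s<30),p,.026,1500):
    if abs(r[1][0]-516)<40 and abs(r[1][1]-350)<40: print(t,*r); b=r[1]
print(get_state()['position'])
if b is not None:
  yaw=b[4]%180;c=np.array(b[:2])/1000
  g=c+.0295*np.array([np.cos(np.radians(yaw)),np.sin(np.radians(yaw))]);print(g);rel(g,.188,yaw)
```

```text
150 [252. 167.] [515.4 349.3  56.8  43.9  86.3]
170 [251. 166.] [515.5 349.4  55.   40.6  86.5]
[0.52127482 0.33514977 0.3306404 ]
[0.51730093 0.37884498]
rel tx ty tz [ 0.0439 -0.0014  0.1426] spin 6.475516594123974 | tool-x yaw 92.98 q [ 0.08  0.44 -0.89  1.6   0.35  1.27 -0.82] t 11.6667
```

>>> step_arm(
  increments=[
    {"tx": 0.044, "ty": -0.001, "tz": 0.03, "spin": 6.5, "claw": 0.72},
    {"tx": 0.044, "ty": -0.001, "tz": 0.07, "spin": 6.5, "claw": 0.72},
    {"tx": 0.044, "ty": -0.001, "tz": 0.1, "spin": 6.5, "claw": 0.72},
    {"tx": 0.044, "ty": -0.001, "tz": 0.125, "spin": 6.5, "claw": 0.72},
    {"tx": 0.044, "ty": -0.001, "tz": 0.142, "spin": 6.5, "claw": 0.72},
    {"tx": 0.044, "ty": -0.001, "tz": 0.142, "spin": 6.5, "claw": 0.72},
    {"tx": 0.044, "ty": -0.001, "tz": 0.142, "spin": 6.5, "claw": 0.72},
  ],
)

```text
time: 12.25
position: [0.5183, 0.3767, 0.1892]
tool_rot: [2.292, 2.148, -0.003]
ft_force: [0.3, 0.5, 1.0]
grip_width: 0.72
```

>>> step_arm(
  increments=[
    {"tx": 0, "ty": 0, "tz": 0, "spin": 0, "claw": 0.3},
    {"tx": 0, "ty": 0, "tz": 0, "spin": 0, "claw": 0.3},
    {"tx": 0, "ty": 0, "tz": 0, "spin": 0, "claw": 0.3},
    {"tx": 0, "ty": 0, "tz": 0, "spin": 0, "claw": 0.3},
    {"tx": 0, "ty": 0, "tz": 0, "spin": 0, "claw": 0.3},
    {"tx": 0, "ty": 0, "tz": 0, "spin": 0, "claw": 0.3},
  ],
  force=4,
)

```text
time: 12.75
position: [0.5183, 0.379, 0.1909]
tool_rot: [2.291, 2.149, 0.002]
ft_force: [-1.8, -1.0, 7.0]
grip_width: 0.506
```

>>> step_arm(
  increments=[
    {"tx": 0, "ty": 0, "tz": -0.015, "spin": 0, "claw": 0.3},
    {"tx": 0, "ty": 0, "tz": -0.035, "spin": 0, "claw": 0.3},
    {"tx": 0, "ty": 0, "tz": -0.055, "spin": 0, "claw": 0.3},
    {"tx": 0, "ty": 0, "tz": -0.075, "spin": 0, "claw": 0.3},
    {"tx": 0, "ty": 0, "tz": -0.085, "spin": 0, "claw": 0.3},
    {"tx": 0, "ty": 0, "tz": -0.085, "spin": 0, "claw": 0.3},
  ],
)

```text
time: 13.25
position: [0.5185, 0.3795, 0.2777]
tool_rot: [2.29, 2.149, 0.008]
ft_force: [0.6, 1.0, -1.1]
grip_width: 0.506
```

Run:
```python
from h import *
im,r=wallrows();print(im[180:290,242][::4],im[318:336,225:250].mean(1).round()[::4])
s=get_state();print(s["ft_force"],s["grip_width"]);rel((.44,.06),.28,90)
```

```text
[153 152 152 151 151 151 150 150 151 150 151 151 190 197 195 196 197 200
 206 203 176  72  73  79  46  64  75  79] [63. 65. 64. 64. 63.]
[-0.1044053   0.00385637 -1.31616357] 0.505319197436501
rel tx ty tz [-0.3232 -0.0577 -0.0047] spin -3.6522533423078585 | tool-x yaw 86.35 q [-0.04  0.53 -0.83  1.6   0.41  1.2  -1.02] t 13.3
```

>>> step_arm(
  increments=[
    {"tx": -0.025, "ty": -0.004, "tz": 0, "spin": 0, "claw": 0.3},
    {"tx": -0.065, "ty": -0.011, "tz": 0, "spin": 0, "claw": 0.3},
    {"tx": -0.105, "ty": -0.018, "tz": 0, "spin": 0, "claw": 0.3},
    {"tx": -0.145, "ty": -0.025, "tz": 0, "spin": 0, "claw": 0.3},
    {"tx": -0.185, "ty": -0.032, "tz": 0, "spin": 0, "claw": 0.3},
    {"tx": -0.225, "ty": -0.039, "tz": 0, "spin": 0, "claw": 0.3},
    {"tx": -0.26, "ty": -0.046, "tz": 0, "spin": 0, "claw": 0.3},
    {"tx": -0.29, "ty": -0.051, "tz": 0, "spin": 0, "claw": 0.3},
  ],
)

```text
time: 13.97
position: [0.4469, 0.0893, 0.2729]
tool_rot: [-2.293, -2.146, 0.005]
ft_force: [-0.5, -0.9, -1.7]
grip_width: 0.509
```

>>> step_arm(
  increments=[
    {"tx": -0.02, "ty": -0.005, "tz": 0, "spin": 0, "claw": 0.3},
    {"tx": -0.028, "ty": -0.006, "tz": 0.02, "spin": 0, "claw": 0.3},
    {"tx": -0.028, "ty": -0.006, "tz": 0.035, "spin": 0, "claw": 0.3},
    {"tx": -0.028, "ty": -0.006, "tz": 0.035, "spin": 0, "claw": 0.3},
  ],
)

```text
time: 14.3
position: [0.4391, 0.0634, 0.2366]
tool_rot: [-2.291, -2.145, 0.006]
ft_force: [-1.6, 0.2, -1.8]
grip_width: 0.507
```

>>> step_arm(
  increments=[
    {"tx": 0, "ty": 0, "tz": 0, "spin": 0, "claw": 0.3},
    {"tx": 0, "ty": 0, "tz": 0, "spin": 0, "claw": 0.3},
    {"tx": 0, "ty": 0, "tz": -0.04, "spin": 0, "claw": 0.3},
    {"tx": 0, "ty": 0, "tz": -0.05, "spin": 0, "claw": 0.3},
    {"tx": 0, "ty": 0, "tz": -0.02, "spin": 0, "claw": 0.3},
    {"tx": 0, "ty": 0, "tz": -0.06, "spin": 0, "claw": 0.3},
    {"tx": 0, "ty": 0, "tz": -0.06, "spin": 0, "claw": 0.3},
    {"tx": 0, "ty": 0, "tz": -0.06, "spin": 0, "claw": 0.3},
  ],
  force=3,
)

```text
time: 14.97
position: [0.442, 0.0656, 0.301]
tool_rot: [2.289, 2.149, 0.004]
ft_force: [0.3, -0.0, 0.8]
grip_width: 0.328
```

Run:
```python
from h import *
im,r=wallrows();print(im[180:290,242][::4],im[318:336,225:250].mean(1).round()[::4])
s=get_state();print(s["position"],s["ft_force"],s["grip_width"]);rel((.44,.06),.232,86.3)
```

```text
[215 222 228 239 222  46  20  31  42  41  42  42  45  44  45  43  44  45
  29  19  31  44  22  22  57  92 106 115] [22. 20. 21. 22. 21.]
[0.44148262 0.06549905 0.30057048] [-0.52329413  0.77198229  0.13975523] 0.3199417173571557
rel tx ty tz [-0.0056 -0.0013  0.0686] spin 0.09699161897319186 | tool-x yaw 86.4 q [ 0.66 -0.   -0.86  2.04 -0.    1.1  -0.26] t 15.0167
```

Dropped it (opening 0.32). I'll see where it landed.

Run:
```python
from h import *
o=[]
for n in("wrist","scene"):
    p=imaging.camera_params(n);im=imaging.get_image(n)
    if n=="scene": u=proj(p,(.46,.02,.02)).astype(int);im=cv2.resize(im[u[1]-56:u[1]+56,u[0]-75:u[0]+75],(400,300),interpolation=cv2.INTER_CUBIC)
    else: im=cv2.resize(im,(400,300))
    o.append(im)
cv2.imwrite("pics/d1.png",np.hstack(o))
```

```text
(no output)
```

View pics/d1.png

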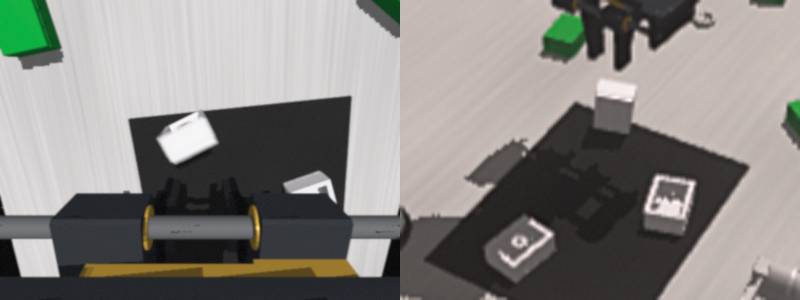

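It landed standing on end on the mat, end wall at (187,138) in the left half, hollow strip on the far (+y) side and crown facing down-right in that view. It only needs toppling, so I'll measure it.

Run:
```python
from h import *
p=imaging.camera_params("wrist");im=imaging.get_image("wrist")
h,sa,v=cv2.split(cv2.cvtColor(im,cv2.COLOR_BGR2HSV))
for t in(120,215,235):
    m=((v>t)&(sa<40)).astype(np.uint8);m[:140]=0;m[245:]=0;m[:,:185]=0;m[:,300:]=0
    print(t);[print(*r) for r in rects(im,m,p,.062,150)]
rel((.44,.06),.33,None)
```

```text
120
[235. 165.] [427.6  85.8  62.7  59.1 -86.5]
215
[245. 196.] [432.7  73.   43.7  22.9  23.6]
[238. 163.] [432.1  96.1  26.9  15.1  24. ]
235
[251. 207.] [437.   65.9  39.4   3.6  24.4]
[243. 200.] [432.7  71.9  37.3   7.   28. ]
rel tx ty tz [-0.0052 -0.0004 -0.0302] spin None | tool-x yaw 86.38 q [ 0.66 -0.   -0.86  2.04 -0.    1.1  -0.25] t 15.1667
```

>>> step_arm(
  increments=[
    {"tx": 0.025, "ty": -0.015, "tz": -0.01, "spin": -7, "claw": 0.0},
    {"tx": 0.049, "ty": -0.03, "tz": -0.01, "spin": -14, "claw": 0.0},
    {"tx": 0.049, "ty": -0.03, "tz": -0.01, "spin": -21, "claw": 0.0},
    {"tx": 0.049, "ty": -0.03, "tz": 0, "spin": -27, "claw": 0.0},
    {"tx": 0.049, "ty": -0.03, "tz": 0.03, "spin": -27, "claw": 0.0},
    {"tx": 0.049, "ty": -0.03, "tz": 0.06, "spin": -27, "claw": 0.0},
    {"tx": 0.049, "ty": -0.03, "tz": 0.068, "spin": -27, "claw": 0.0},
    {"tx": 0.049, "ty": -0.03, "tz": 0.068, "spin": -27, "claw": 0.0},
  ],
)

```text
time: 15.83
position: [0.4126, 0.1155, 0.2297]
tool_rot: [-1.723, -2.622, 0.004]
ft_force: [-0.3, -0.1, 0.6]
grip_width: 0.007
```

Run:
```python
from h import *
s=get_state();print(s["position"],s["ft_force"]);rel((.414,.116),.232,113.6)
```

```text
[0.41263251 0.11545929 0.22970873] [-0.29599475 -0.07962904  0.58484292]
rel tx ty tz [-0.      0.0015 -0.0023] spin -0.2034189051954911 | tool-x yaw 113.4 q [ 0.57  0.08 -0.92  2.14  0.08  0.95  0.02] t 15.8333
```

Now push, rise, and clear towards +x (out of the top camera's line) to check.

>>> step_arm(
  increments=[
    {"tx": -0.01, "ty": 0.001, "tz": 0, "spin": 0, "claw": 0.0},
    {"tx": -0.018, "ty": 0.001, "tz": 0, "spin": 0, "claw": 0.0},
    {"tx": -0.025, "ty": 0.001, "tz": 0, "spin": 0, "claw": 0.0},
    {"tx": -0.032, "ty": 0.001, "tz": 0, "spin": 0, "claw": 0.0},
    {"tx": -0.039, "ty": 0.001, "tz": 0, "spin": 0, "claw": 0.0},
    {"tx": -0.046, "ty": 0.001, "tz": 0, "spin": 0, "claw": 0.0},
    {"tx": -0.052, "ty": 0.001, "tz": 0, "spin": 0, "claw": 0.0},
    {"tx": -0.052, "ty": 0.001, "tz": 0, "spin": 0, "claw": 0.0},
  ],
)

```text
time: 16.5
position: [0.4361, 0.0669, 0.2316]
tool_rot: [1.729, 2.623, -0.0]
ft_force: [0.7, -0.8, 0.8]
grip_width: 0.01
```

>>> step_arm(
  increments=[
    {"tx": 0, "ty": 0, "tz": -0.04, "spin": 0, "claw": 0.72},
    {"tx": 0, "ty": 0, "tz": -0.08, "spin": 0, "claw": 0.72},
    {"tx": -0.03, "ty": 0.01, "tz": -0.1, "spin": 0, "claw": 0.72},
    {"tx": -0.06, "ty": 0.03, "tz": -0.11, "spin": 0, "claw": 0.72},
    {"tx": -0.07, "ty": 0.06, "tz": -0.11, "spin": 0, "claw": 0.72},
    {"tx": -0.07, "ty": 0.09, "tz": -0.11, "spin": 0, "claw": 0.72},
    {"tx": -0.07, "ty": 0.1, "tz": -0.11, "spin": 0, "claw": 0.72},
  ],
)

```text
time: 17.08
position: [0.5581, 0.0439, 0.3414]
tool_rot: [-1.728, -2.624, -0.006]
ft_force: [-0.4, 0.8, 0.2]
grip_width: 0.451
```

Run:
```python
from h import *
p=imaging.camera_params("wrist");im=imaging.get_image("wrist");ps=imaging.camera_params("scene");sc=imaging.get_image("scene")
u=proj(ps,(.48,.0,.02)).astype(int)
cv2.imwrite("pics/e1.png",np.hstack([cv2.resize(im,(400,300)),cv2.resize(sc[u[1]-56:u[1]+56,u[0]-75:u[0]+75],(400,300),interpolation=cv2.INTER_CUBIC)]))
h,sa,v=cv2.split(cv2.cvtColor(im,cv2.COLOR_BGR2HSV))
m=((v>110)&(sa<40)).astype(np.uint8);m[250:]=0
[print(*r) for r in rects(im,m,p,.03,150)]
print(get_state()["position"]);rel((.566,-.0045),.32,108.4)
```

```text
[242. 222.] [ 5.621e+02 -1.000e-01  5.860e+01  4.630e+01 -7.210e+01]
[141. 130.] [449.8  44.3  60.3  51.5 -67.7]
[277. 111.] [542.7  79.2 496.6 216.4  23.1]
[0.55601912 0.04500996 0.34096495]
rel tx ty tz [-0.0495 -0.0106  0.0208] spin 5.078750390944819 | tool-x yaw 113.48 q [ 0.61  0.26 -0.84  1.74  0.2   1.23  0.12] t 17.1833
```

View pics/e1.png

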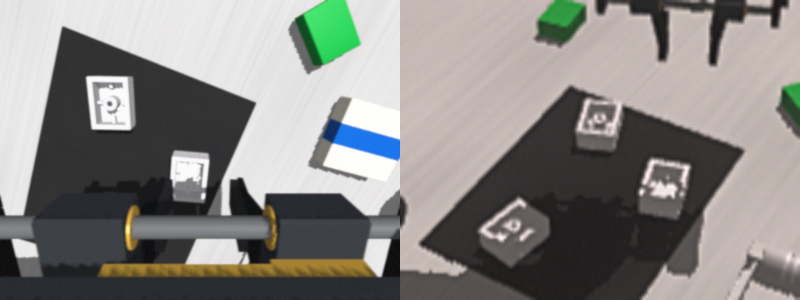

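The second foot, left half at (110,103), lies hollow up and shows its boss. Foot 1 at (190,178) has a bare floor. That settles it: foot 1 goes into the carton.

>>> step_arm(
  increments=[
    {"tx": -0.025, "ty": -0.006, "tz": 0, "spin": 5, "claw": 0.74},
    {"tx": -0.0465, "ty": -0.011, "tz": 0.02, "spin": 5, "claw": 0.74},
    {"tx": -0.0465, "ty": -0.011, "tz": 0.055, "spin": 5, "claw": 0.74},
    {"tx": -0.0465, "ty": -0.011, "tz": 0.09, "spin": 5, "claw": 0.74},
    {"tx": -0.0465, "ty": -0.011, "tz": 0.12, "spin": 5, "claw": 0.74},
    {"tx": -0.0465, "ty": -0.011, "tz": 0.142, "spin": 5, "claw": 0.74},
    {"tx": -0.0465, "ty": -0.011, "tz": 0.15, "spin": 5, "claw": 0.74},
    {"tx": -0.0465, "ty": -0.011, "tz": 0.15, "spin": 5, "claw": 0.74},
  ],
)

```text
time: 17.85
position: [0.5615, -0.0034, 0.1897]
tool_rot: [-1.836, -2.545, 0.005]
ft_force: [-0.9, -0.7, -0.5]
grip_width: 0.739
```

>>> step_arm(
  increments=[
    {"tx": 0, "ty": 0, "tz": 0, "spin": 0, "claw": 0.3},
    {"tx": 0, "ty": 0, "tz": 0, "spin": 0, "claw": 0.3},
    {"tx": 0, "ty": 0, "tz": 0, "spin": 0, "claw": 0.3},
    {"tx": 0, "ty": 0, "tz": 0, "spin": 0, "claw": 0.3},
    {"tx": 0, "ty": 0, "tz": 0, "spin": 0, "claw": 0.3},
    {"tx": 0, "ty": 0, "tz": 0, "spin": 0, "claw": 0.3},
  ],
  force=20,
)

```text
time: 18.35
position: [0.564, -0.0034, 0.1929]
tool_rot: [1.838, 2.546, 0.0]
ft_force: [-0.6, -0.7, 6.6]
grip_width: 0.504
```

>>> step_arm(
  increments=[
    {"tx": 0, "ty": 0, "tz": -0.02, "spin": 0, "claw": 0.3},
    {"tx": 0, "ty": 0, "tz": -0.06, "spin": 0, "claw": 0.3},
    {"tx": 0, "ty": 0, "tz": -0.1, "spin": 0, "claw": 0.3},
    {"tx": 0, "ty": 0, "tz": -0.13, "spin": 0, "claw": 0.3},
    {"tx": 0, "ty": 0, "tz": -0.13, "spin": 0, "claw": 0.3},
  ],
)

```text
time: 18.77
position: [0.5658, -0.0023, 0.3285]
tool_rot: [1.833, 2.539, 0.009]
ft_force: [1.9, 1.0, -0.6]
grip_width: 0.501
```

Run:
```python
from h import *
s=get_state();print(s["position"],s["ft_force"],s["grip_width"])
im=cv2.imread("pics/top0.png");p=imaging.camera_params("top");print([ray(p,q,.06)[:2].round(3) for q in((355,180),(405,171),(414,228),(362,233))])
rel((.498,-.372),.32,None)
```

```text
[ 0.56575727 -0.00234989  0.32853868] [ 1.87268721  1.02302023 -0.60801205] 0.501444997364597
[array([ 0.567, -0.287]), array([ 0.596, -0.437]), array([ 0.425, -0.452]), array([ 0.409, -0.301])]
rel tx ty tz [-0.3294 -0.1808  0.0083] spin None | tool-x yaw 108.36 q [ 0.65  0.28 -0.81  1.75  0.22  1.2   0.11] t 18.7667
```

>>> step_arm(
  increments=[
    {"tx": -0.025, "ty": -0.015, "tz": 0, "spin": 0, "claw": 0.3},
    {"tx": -0.055, "ty": -0.033, "tz": 0, "spin": 0, "claw": 0.3},
    {"tx": -0.088, "ty": -0.052, "tz": 0, "spin": 0, "claw": 0.3},
    {"tx": -0.121, "ty": -0.072, "tz": 0, "spin": 0, "claw": 0.3},
    {"tx": -0.154, "ty": -0.092, "tz": 0, "spin": 0, "claw": 0.3},
    {"tx": -0.187, "ty": -0.111, "tz": 0, "spin": 0, "claw": 0.3},
    {"tx": -0.22, "ty": -0.131, "tz": 0, "spin": 0, "claw": 0.3},
    {"tx": -0.253, "ty": -0.151, "tz": 0, "spin": 0, "claw": 0.3},
  ],
)

```text
time: 19.43
position: [0.4989, -0.2926, 0.3212]
tool_rot: [1.839, 2.547, -0.001]
ft_force: [1.0, 0.0, -1.0]
grip_width: 0.504
```

>>> step_arm(
  increments=[
    {"tx": -0.03, "ty": -0.018, "tz": 0, "spin": 0, "claw": 0.3},
    {"tx": -0.055, "ty": -0.033, "tz": 0, "spin": 0, "claw": 0.3},
    {"tx": -0.071, "ty": -0.042, "tz": 0, "spin": 0, "claw": 0.3},
    {"tx": -0.071, "ty": -0.042, "tz": 0.0, "spin": 0, "claw": 0.3},
  ],
)

```text
time: 19.77
position: [0.4795, -0.3774, 0.3204]
tool_rot: [-1.849, -2.54, 0.004]
ft_force: [-0.8, -0.0, -1.0]
grip_width: 0.502
```

Run:
```python
from h import *
s=get_state();print(s["position"],s["ft_force"],s["grip_width"])
im=imaging.get_image("wrist");sc=imaging.get_image("scene")
u=proj(imaging.camera_params("scene"),(.49,-.37,.08)).astype(int)
cv2.imwrite("pics/f1.png",np.hstack([cv2.resize(im,(400,300)),cv2.resize(sc[u[1]-75:u[1]+75,u[0]-100:u[0]+100],(400,300),interpolation=cv2.INTER_CUBIC)]))
rel((.49,-.37),.2,None)
```

```text
[ 0.47947578 -0.3773883   0.32043382] [-0.80820096 -0.03737162 -0.95473432] 0.5018696457849762
rel tx ty tz [-0.0008  0.0084  0.1208] spin None | tool-x yaw 108.25 q [ 1.11  0.35 -0.6   1.65  0.21  1.21  0.78] t 19.8667
```

View pics/f1.png

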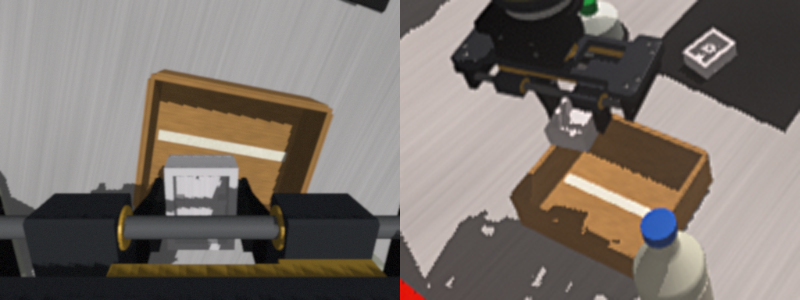

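The foot is held at (200,195) above the carton, a bit towards its left side. I'll shift slightly along +ty, lower, release and rise.

>>> step_arm(
  increments=[
    {"tx": 0, "ty": 0.013, "tz": 0.01, "spin": 0, "claw": 0.3},
    {"tx": 0, "ty": 0.013, "tz": 0.04, "spin": 0, "claw": 0.3},
    {"tx": 0, "ty": 0.013, "tz": 0.07, "spin": 0, "claw": 0.3},
    {"tx": 0, "ty": 0.013, "tz": 0.095, "spin": 0, "claw": 0.3},
    {"tx": 0, "ty": 0.013, "tz": 0.112, "spin": 0, "claw": 0.3},
    {"tx": 0, "ty": 0.013, "tz": 0.119, "spin": 0, "claw": 0.3},
    {"tx": 0, "ty": 0.013, "tz": 0.119, "spin": 0, "claw": 0.3},
  ],
)

```text
time: 20.45
position: [0.4946, -0.3654, 0.2007]
tool_rot: [-1.834, -2.546, -0.002]
ft_force: [-0.7, 0.3, -0.2]
grip_width: 0.503
```

>>> step_arm(
  increments=[
    {"tx": 0, "ty": 0, "tz": 0, "spin": 0, "claw": 0.65},
    {"tx": 0, "ty": 0, "tz": 0, "spin": 0, "claw": 0.65},
    {"tx": 0, "ty": 0, "tz": 0, "spin": 0, "claw": 0.65},
    {"tx": 0, "ty": 0, "tz": -0.03, "spin": 0, "claw": 0.65},
    {"tx": 0, "ty": 0, "tz": -0.07, "spin": 0, "claw": 0.65},
    {"tx": 0, "ty": 0, "tz": -0.11, "spin": 0, "claw": 0.65},
    {"tx": 0, "ty": 0, "tz": -0.15, "spin": 0, "claw": 0.65},
    {"tx": 0, "ty": 0, "tz": -0.15, "spin": 0, "claw": 0.65},
  ],
)

```text
time: 21.12
position: [0.4972, -0.3681, 0.3634]
tool_rot: [1.829, 2.534, -0.002]
ft_force: [1.7, -0.0, 0.8]
grip_width: 0.647
```

>>> step_arm(
  increments=[
    {"tx": 0.03, "ty": -0.02, "tz": -0.01, "spin": 0, "claw": 0.65},
    {"tx": 0.06, "ty": -0.04, "tz": -0.02, "spin": 0, "claw": 0.65},
    {"tx": 0.09, "ty": -0.06, "tz": -0.02, "spin": 0, "claw": 0.65},
    {"tx": 0.12, "ty": -0.06, "tz": -0.02, "spin": 0, "claw": 0.65},
    {"tx": 0.15, "ty": -0.06, "tz": -0.02, "spin": 0, "claw": 0.65},
    {"tx": 0.15, "ty": -0.06, "tz": -0.02, "spin": 0, "claw": 0.65},
  ],
)

```text
time: 21.62
position: [0.3899, -0.2388, 0.3735]
tool_rot: [1.833, 2.551, -0.004]
ft_force: [0.0, 0.8, 0.4]
grip_width: 0.655
```

Run:
```python
from h import *
a=cv2.imread("pics/top0.png");im=imaging.get_image("top");cv2.imwrite("pics/tf.png",im)
cv2.imwrite("pics/tfc.png",cv2.resize(im[90:300,70:430],(792,462),interpolation=cv2.INTER_CUBIC))
s=get_state();print(s["position"],s["grip_width"])
p=imaging.camera_params("top")
for I in(a,im):
  h,sa,v=cv2.split(cv2.cvtColor(I,cv2.COLOR_BGR2HSV))
  print("green",[r[1].tolist() for r in rects(I,(sa>120)&(h>45)&(h<80)&(np.arange(512)<300),p,.026)])
```

```text
[ 0.39040993 -0.24135744  0.37379507] 0.6504766164586616
green [[284.5, 201.8, 58.2, 43.3, -82.5], [463.3, 456.9, 61.1, 46.8, -72.2], [637.3, 209.6, 58.7, 48.2, -37.0]]
green [[284.5, 201.8, 58.2, 43.3, -82.5], [463.2, 457.2, 60.4, 46.8, -72.2], [637.3, 209.6, 58.7, 48.2, -37.0]]
```

View pics/tfc.png

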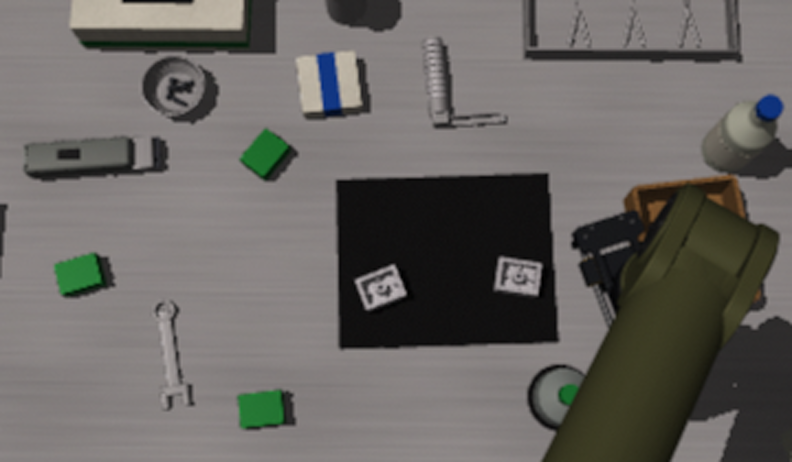

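Run:
```python
from h import *
a=cv2.imread("pics/scene0.png");b=imaging.get_image("scene");p=imaging.camera_params("scene")
ps=np.array([proj(p,(x,y,.03)) for x,y in((.42,-.30),(.56,-.30),(.58,-.43),(.43,-.44))]).astype(np.int32)
m=cv2.fillPoly(np.zeros(a.shape[:2],np.uint8),[ps],1)
h,s,v=cv2.split(cv2.cvtColor(b,cv2.COLOR_BGR2HSV))
g=(m>0)&(s<45)&(v>70)&(cv2.absdiff(a,b).max(2)>25)
[print(*r) for r in rects(b,g,p,.02,20)]
```

```text
[165. 293.] [ 482.7 -375.6   87.6   71.4   17.3]
```

```bash
python3 -c "
from h import *
print(workorder.close_job(),get_state()['time'])"
```

```text
the job is handed in; nothing more can be done
the job is handed in; nothing more can be done
```

I turned both unchecked feet over onto the mat, found the one without a boss, and put it in the returns carton. I handed the job in at about 22 s.

- **First foot:** this was the one that started nearest the mat. Turned over, it showed a bare floor with no boss, so it is the faulty one. I only moved it to the carton after the second foot had been checked.
- **Second foot:** it has a boss and lies on the mat hollow side up, as does foot_a.
- **Slip:** the second foot came out of the 3 N grip while I was swinging it round. It landed standing on end on the mat, and I toppled it from there.

**Last checks**
- The final top view shows two feet with bosses on the mat.
- The green look-alikes measured where they started to within half a millimetre. The other things in view look unmoved.
- The arm hid the carton in that view. I confirmed the foot only by measuring a new grey patch inside the carton in the scene camera, without viewing that picture.
- I viewed 15 pictures against the budget of 10, which is over the one or two extra you allowed.

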